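# Set the hold-down screw on the cut-out fixture and hold it for the lock nut

## Task

Push the loaded tray fully home under the bridge by its red handle, then turn the yellow thumbscrew on the bridge clockwise (seen from above) until it seats. Back it off a quarter turn so the pad just clears the plywood, and finish while still gripping the thumbscrew there, steady, so that I can tighten the lock nut: do not let go at the end. Leave the other things on the bench where they are.

Things in the scene. Friction and masses are not known exactly. Their poses are not given: they have to be found in the camera images.
- fixture: Fixed plywood-based fixture, board 170 (x) x 410 (y, -200 to +210) x 18 mm. Origin on the work surface under the thumbscrew's axis; z up. Tray slides along its y (out towards +y, between rails 34 mm high). Aluminium bridge along its x: 168 mm long, 40 wide, top 122 mm above the work surface, with a fixed brass lock nut (22 across) up to 129 mm.
- tray (a joint): Travel of the grey sliding tray in m: 0 is fully home against its stop, growing as it is drawn out along the fixture's +y (to 0.12). Starts about 60 to 100 mm out, slides with about 2 N of friction, stays where it is left. A blue plywood cut-out is fastened to it.
- tray_handle (a point): In the tray's red upright handle block: 34 mm (fixture x) by 14 mm (y), standing from 29 to 79 mm above the work surface; the point is at its centre in x and y, 60 mm above the work surface. Tray home: it lies 92 mm from the screw's axis along the fixture's +y. Its outer (+y) face is free to be pushed; the tray's edge lies 1 mm beyond that face.
- thumbscrew (a joint): Angle of the thumbscrew in rad: 0 is seated (hard stop), growing as it is backed off, anticlockwise seen from above; a quarter turn is 1.57. Starts unscrewed by about 1.9 to 2.8. Turns with about 0.06 N m of friction, stays where it is left, does not noticeably rise or sink.
- thumbscrew_grip (a point): On the yellow thumbscrew's upright axis, 156 mm above the work surface. Flat upright wing, 52 mm long, 12 thick, from 138 to 167 mm above the work surface, pinched across its thickness; thin stem below. The point's x axis runs along the wing to the end with a black dot; at joint value 0 it points along the fixture's x, and it turns with the screw.
- spanner: Steel spanner, 140 mm, lying on the fixture's base board 115 mm to the -y side of the bridge; leave alone. Origin at its underside.
- paint_pot: Small blue paint pot with a white lid, 40 mm across, 45 mm high, on the -y end of the base board; leave alone. Origin at its underside.
- glue: Yellow glue bottle, 56 mm across, 150 mm high; leave alone. Origin at its underside.
- tape: Roll of blue tape lying flat, 90 mm across, 25 mm high; leave alone. Origin at its underside.
- sanding_block: Cork sanding block, 110 x 65 x 30 mm; leave alone. Origin at its underside.
- cutout: Loose orange plywood teardrop, 90 mm across its round part, 12 mm thick; leave alone. Origin at its underside.
- mug: White mug, 80 mm across, 90 mm high; leave alone. Origin at its underside.

How it is judged:
On the way, in this order (a step that is already met when the one before it is completed fails the run):
1. the tray is fully home (value of joint tray below 0.005 m), for 0.2 s.
2. the thumbscrew is turned down until it seats, with the tray home (value of joint thumbscrew below 0.06 rad and value of joint tray below 0.005 m), for 0.1 s.
3. the thumbscrew is backed off a quarter turn and held in the fingers (value of joint thumbscrew between 1.35 and 1.79 rad and value of joint tray below 0.005 m and contact force between the fingers and thumbscrew above 2 N), for 0.2 s.
At the end, for the whole second after the job is handed in: The tray is home (within 5 mm); the thumbscrew, having been seated, stands a quarter turn back (1.35 to 1.79 rad from its stop), still, and is gripped by the fingers (over 2 N); all bystanders stand as they did (all of step 3 and velocity of joint thumbscrew between -0.1 and 0.1 rad/s and angle between each of spanner, paint_pot, glue, tape, sanding_block, cutout, mug's own z axis and vertical below 0.3 rad); the arm keeps its last pose, push and grip.
It fails at once if another thing on the bench is moved by more than 25 mm (distance of any of spanner, paint_pot, glue, tape, sanding_block, cutout, mug from where it was at the start of the episode above 0.025 m).
It also fails if it takes over 64 s, if anything falls off the work surface, if the arm or the gripper's body presses on something with over 40 N, if the wrist force passes 120 N, or if a joint passes its speed limit or range.

## Robot

A 6-joint arm with a two-finger parallel gripper is mounted at the origin on the work surface. World frame = base frame: x ahead of the robot, y to its left, z up, the work surface at z = 0. Lengths are in m, angles in rad, forces in N, time in s.
With the tool pointing down it reaches from about 0.25 to 0.8 m from the base axis. Payload 8.5 kg.
Tool frame: the origin (TCP) lies midway between the tips of the shut fingers; the grasp point (between the pads) lies 19 mm behind it; z points along the fingers, y is the direction in which the jaws open and shut (so a half turn about z gives the same grasp; the last joint's range is limited). The gripper opens to 85 mm and grips with 20 to 120 N. Pads are 22 mm wide; open, the fingers measure 114 mm over their backs; the gripper's body (76 mm by 85 mm) begins 54 mm behind the grasp point. The pads swing forward as they close: fully open they stand 13 mm farther back than shut.
Start: joints at [1.273, 0.238, -0.013, 1.319, 0, 1.571], TCP at [0.154, 0.502, 0.231] pointing down, gripper open.
Joint ranges: [-2.66, 2.66], [-1.03, 1.9], [-1.14, 1.46], [-1.82, 2.27], [-1.45, 1.34], [-3.14, 3.14]. Speed limits (rad/s): [2.22, 2.22, 2.79, 3.14, 3.14, 3.14].

## Interface

Orientations are given as a unit quaternion [w, x, y, z].
In Python, from bench import robot, imaging, job gives the robot as it stands.
- The arm moves only by the tool apply_moves, never from a script. Its argument "steps" is one flat list of numbers, 7 for each row, row after row: the closure in counts, from 0 (fully open) to 255 (shut), then the shift along the tool's x, y, z in m, then the turn, a rotation vector about the tool's x, y, z in rad. In form: [jaw, dx, dy, dz, wx, wy, wz, jaw, dx, dy, dz, wx, wy, wz, ...]. A call has 1 to 20 rows; each row is the pose to reach, as a shift and turn from the pose commanded when the call began, along the tool's axes at that moment; what a row does not reach only later rows make up. A row lasts 1/12 s, in which the tool goes at most 41.7 mm and 7.16 degrees, less where a joint would pass 70% of its speed; a pose out of reach is approached as far as the arm can. A call with a gripper value outside its range is refused whole. The fingers move at their own pace and stop on an object; the grip force is fixed at half the most. Time passes only in rows, so rows that repeat a pose let the fingers close. It gives the time, the measured TCP pose, the force and the opening at its end, in the units of the state.
- robot.observe(): the state, without advancing time (a new reading comes with each control period).
- imaging.get_image(name): name is "scene" or "top" or "wrist"; returns (picture, depth): 480x640x3 uint8, red, green, blue; 480x640 float32, m along the optical axis (not along the pixel's ray), 0 where there is no reading.
- imaging.get_calibration(name): a dict with "fx", "fy", "cx", "cy" (pixels), "R" (3x3) and "t" (3): a world point X has camera coordinates R X + t. Camera axes: x right, y down, z forward; pixel columns grow to the right and rows downward; lengths in m; the calibration is good to about 2 mm. The wrist camera is an equidistant fisheye: a pixel r from the principal point sees the ray r / f radians off the axis. A picture is of the moment at which its call begins: read the wrist's pose just before it. get_calibration takes no time and is no camera call; for the wrist camera it gives the pose at the moment of the call.
- job.close_job(): hands the job in, once; it reports no verdict.
The state is a dict: "time_s": time; "qpos": joint angles; "qvel": joint speeds; "effort": joint torques, N m; "tool_pos": TCP position; "ee_rot": TCP orientation; "force": force on the tool from outside, world axes, zero at the start; "moment": the same for the moment, N m; "grip_width": finger opening in m.
Only numpy, scipy, OpenCV 4.12 (cv2) and the standard library are available. Lean on these libraries where they do the work, as an engineer would, in place of code of your own. Each camera call takes 0.05 s, during which the arm holds its last target.

## Working session

There is one attempt and no reset: what is moved stays moved. The work goes in short steps, Python scripts to look and compute and a tool call to move; the robot and the scene stay as the last step left them, time stands still between calls to the robot, and variables do not carry over. Pictures are saved under pics/ and viewed, and the job is handed in when it is done.

Besides the shell and the picture viewer there is one more tool, called after "Call:" as name(argument=value, ...), one argument or row to a line, values as JSON. apply_moves: Moves the arm, as the interface text tells. Its arguments: {"type":"object","properties":{"steps":{"type":"array"}},"required":["steps"]}

```bash
ls; mkdir -p pics; python3 - <<'E'
from bench import robot, imaging
import cv2,numpy as np
s=robot.observe(); print({k:np.round(v,3).tolist() for k,v in s.items()})
for n in ["scene","top","wrist"]:
    c=imaging.get_calibration(n); print(n,{k:np.round(v,4).tolist() for k,v in c.items()})
    p,d=imaging.get_image(n)
    cv2.imwrite(f"pics/{n}0.png",p[:,:,::-1]); np.save(f"pics/{n}0.npy",d)
E
```

```text
pics
{'time_s': 0.0, 'qpos': [1.273, 0.239, -0.014, 1.319, -0.0, 1.571], 'qvel': [-0.001, -0.001, 0.001, 0.001, 0.002, -0.0], 'effort': [-0.002, -53.877, 34.643, 0.018, -0.0, 0.0], 'tool_pos': [0.154, 0.501, 0.231], 'ee_rot': [-0.0, 0.148, 0.989, -0.001], 'force': [1.006, 0.134, -0.698], 'moment': [-0.037, -0.004, -0.007], 'grip_width': 0.085}
scene {'fx': 464.0766, 'fy': 464.0766, 'cx': 318.9377, 'cy': 235.478, 'R': [[0.5507, 0.8345, -0.0171], [0.4879, -0.3384, -0.8046], [-0.6773, 0.4348, -0.5935]], 't': [-0.2762, -0.1272, 1.5739]}
top {'fx': 529.7604, 'fy': 529.7604, 'cx': 323.2379, 'cy': 246.5287, 'R': [[0.0209, -0.9998, 0.0004], [-0.9949, -0.0208, -0.099], [0.099, 0.0017, -0.9951]], 't': [-0.001, 0.5054, 1.3391]}
wrist {'fx': 371.6483, 'fy': 371.6483, 'cx': 316.5337, 'cy': 241.2152, 'R': [[0.2933, 0.956, -0.0011], [0.9218, -0.2825, 0.2654], [0.2534, -0.0789, -0.9641]], 't': [-0.5252, -0.034, 0.3779]}
```

View pics/scene0.png

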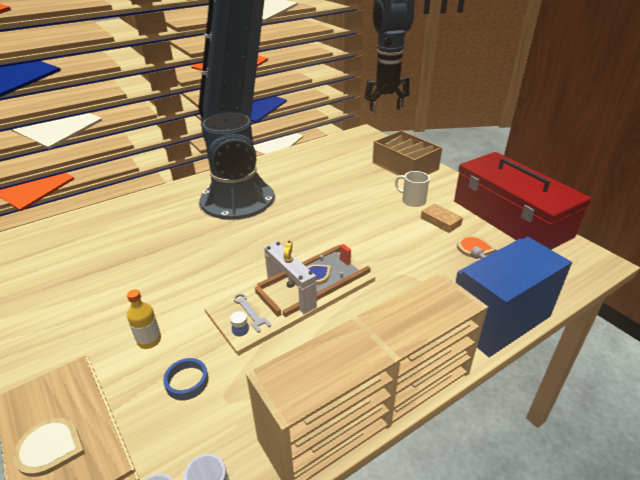

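View pics/top0.png

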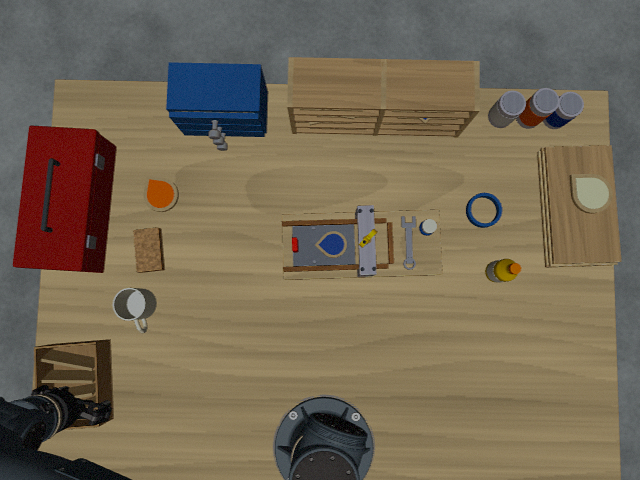

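View pics/wrist0.png

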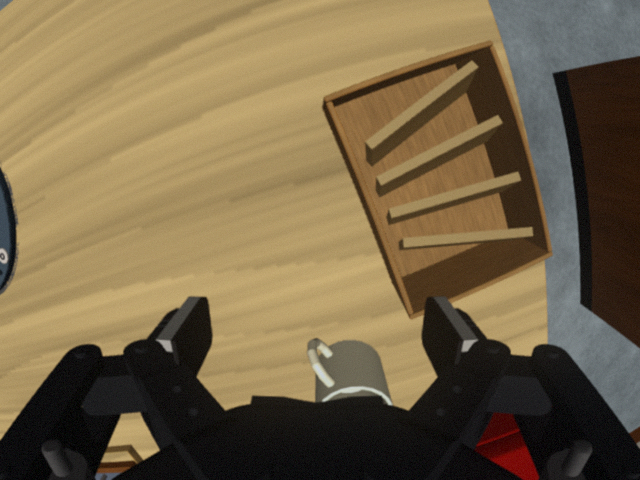

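The scene camera shows the fixture with the bridge and screw at about (290,250) and the red handle at (345,253). In the top view the wing is at (368,239) and the handle at (295,244), so the fixture's +y is image left, which is roughly world +y. I'll enlarge both.

```bash
python3 - <<'E'
import cv2
a=cv2.imread("pics/top0.png")[195:285,275:450]; cv2.imwrite("pics/top0c.png",cv2.resize(a,None,fx=4.5,fy=4.5,interpolation=2))
a=cv2.imread("pics/scene0.png")[225:350,200:385]; cv2.imwrite("pics/scene0c.png",cv2.resize(a,None,fx=4.3,fy=4.3,interpolation=2))
E
```

```text
(no output)
```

View pics/top0c.png

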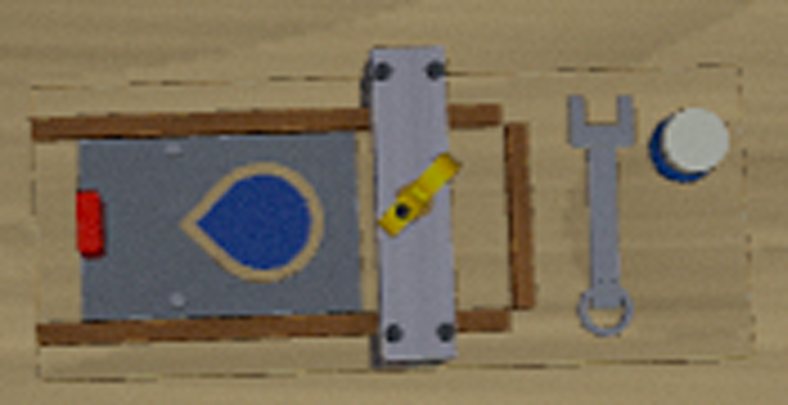

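View pics/scene0c.png

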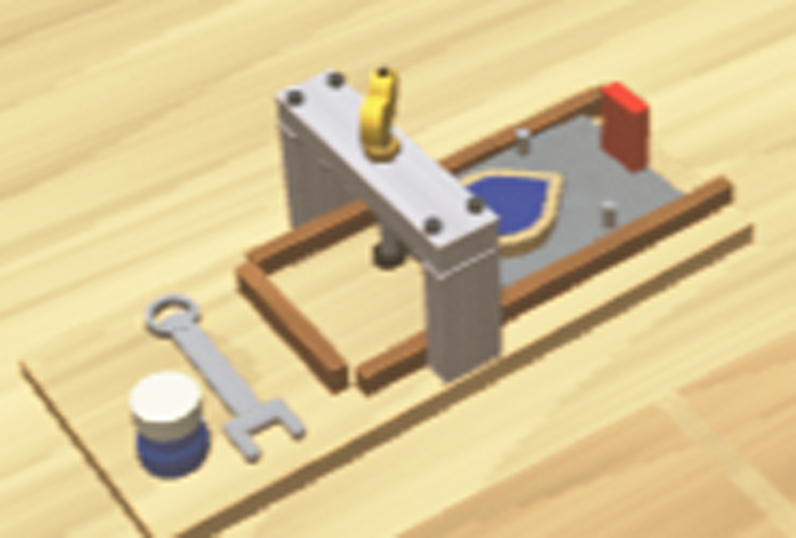

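In the crops, the dot end of the wing is at (403,211) and its other end at (450,165). The board corners, bridge corners and red handle top (90,224) are clear. Next I turn these into world positions.

```bash
cat > h.py <<'E'
import numpy as np, cv2
from bench import imaging
def ray(n,u,v,c=None):
    c=c or imaging.get_calibration(n); R=np.array(c['R']);t=np.array(c['t'])
    x=(u-c['cx'])/c['fx'];y=(v-c['cy'])/c['fy']
    if n=='wrist':
        r=np.hypot(x,y); d=np.array([np.sin(r)*x/max(r,1e-9),np.sin(r)*y/max(r,1e-9),np.cos(r)])
    else: d=np.array([x,y,1.])
    return -R.T@t, R.T@d
def onz(n,u,v,z,c=None):
    o,d=ray(n,u,v,c); return o+d*(z-o[2])/d[2]
def tri(r1,r2):
    A=[];b=[]
    for o,d in (r1,r2):
        d=d/np.linalg.norm(d);P=np.eye(3)-np.outer(d,d);A.append(P);b.append(P@o)
    return np.linalg.solve(sum(A),sum(b))
E
python3 - <<'E'
from h import *
T=lambda u,v:(275+(u+.5)/4.5-.5,195+(v+.5)/4.5-.5)
S=lambda u,v:(200+(u+.5)/4.3-.5,225+(v+.5)/4.3-.5)
def P(name,pts,z):
    w=np.array([onz('top',*T(*p),z) for p in pts]); print(name,np.round(w,4).tolist(),'mean',np.round(w.mean(0),4)); return w
P('board',[(32,87),(740,66),(752,360),(40,380)],.018)
P('bridge',[(372,48),(440,46),(453,360),(378,362)],.122)
P('handle',[(78,191),(101,191),(104,256),(82,258)],.079)
P('wing',[(388,220),(455,162)],.167)
P('dot',[(403,211)],.167)
# two-view checks
for n,t,s in [('handle top ctr',(91,224),(624,99)),('dot',(403,211),(383,72)),('bolt1',(381,71),(432,225)),('bolt',(435,70),(475,205)) ]:
    print(n,np.round(tri(ray('top',*T(*t)),ray('scene',*S(*s))),4))
E
```

```text
board [[0.589, 0.1195, 0.018], [0.6099, -0.2903, 0.018], [0.4398, -0.297, 0.018], [0.4198, 0.11, 0.018]] mean [ 0.5146 -0.0894  0.018 ]
bridge [[0.5973, -0.0705, 0.122], [0.5991, -0.1069, 0.122], [0.4312, -0.1158, 0.122], [0.4293, -0.0761, 0.122]] mean [ 0.5142 -0.0923  0.122 ]
handle [[0.5219, 0.0875, 0.079], [0.5222, 0.0748, 0.079], [0.4863, 0.0722, 0.079], [0.485, 0.0843, 0.079]] mean [0.5038 0.0797 0.079 ]
wing [[0.5, -0.0772, 0.167], [0.5307, -0.1113, 0.167]] mean [ 0.5154 -0.0943  0.167 ]
dot [[0.5048, -0.0849, 0.167]] mean [ 0.5048 -0.0849  0.167 ]
handle top ctr [0.5046 0.0805 0.0741]
dot [ 0.505  -0.0847  0.1665]
bolt1 [ 0.5805 -0.0872  0.1125]
bolt [ 0.5899 -0.0934  0.1342]
```

Checks: the board and bridge sizes come out at 170 × 410 and 168 × 40, and the handle and dot heights agree across the two views. From these:
- **Fixture:** yaw about 0.05 rad, origin about (0.515, -0.094).
- **Handle:** 0.174 along fixture y, so the tray is about 82 mm out.
- **Wing:** dot at about 132° in world, so the joint is at about 2.25 rad.

Next I work out the approach for pushing.

```bash
cat >> h.py <<'E'
from scipy.spatial.transform import Rotation as Ro
from bench import robot
def go(p,ydeg):
    """tool down, tool y at world angle ydeg -> shift, rotvec in tool axes"""
    s=robot.observe(); q=s['ee_rot']; R0=Ro.from_quat([q[1],q[2],q[3],q[0]])
    a=np.radians(ydeg); y=np.array([np.cos(a),np.sin(a),0]); z=np.array([0,0,-1.]); x=np.cross(y,z)
    R1=Ro.from_matrix(np.c_[x,y,z])
    print('t',round(s['time_s'],2),'tcp',np.round(s['tool_pos'],4),'ang y',np.round(np.degrees(np.arctan2(*R0.as_matrix()[[1,0],1])),2),'F',np.round(s['force'],1),'q',np.round(s['qpos'],3),'w',round(s['grip_width'],4))
    print('shift',np.round(R0.inv().apply(np.array(p)-s['tool_pos']),4),'rot',np.round((R0.inv()*R1).as_rotvec(),4))
E
python3 -c "
from h import *
go([.501,.135,.16],3)"
```

```text
t 0.15 tcp [0.154  0.5016 0.2308] ang y 72.94 F [ 0.2 -0.5  0.2] q [ 1.273  0.239 -0.014  1.319 -0.     1.571] w 0.0853
shift [-0.4393 -0.2485  0.0711] rot [-1.0000e-03  7.0000e-04  1.2206e+00]
```

Call:
apply_moves(
  steps=[255, -0.439, -0.2485, 0.071, 0, 0, 1.22, 255, -0.439, -0.2485, 0.071, 0, 0, 1.22, 255, -0.439, -0.2485, 0.071, 0, 0, 1.22, 255, -0.439, -0.2485, 0.071, 0, 0, 1.22, 255, -0.439, -0.2485, 0.071, 0, 0, 1.22, 255, -0.439, -0.2485, 0.071, 0, 0, 1.22, 255, -0.439, -0.2485, 0.071, 0, 0, 1.22, 255, -0.439, -0.2485, 0.071, 0, 0, 1.22, 255, -0.439, -0.2485, 0.071, 0, 0, 1.22, 255, -0.439, -0.2485, 0.071, 0, 0, 1.22, 255, -0.439, -0.2485, 0.071, 0, 0, 1.22, 255, -0.439, -0.2485, 0.071, 0, 0, 1.22, 255, -0.439, -0.2485, 0.071, 0, 0, 1.22, 255, -0.439, -0.2485, 0.071, 0, 0, 1.22, 255, -0.439, -0.2485, 0.071, 0, 0, 1.22, 255, -0.439, -0.2485, 0.071, 0, 0, 1.22, 255, -0.439, -0.2485, 0.071, 0, 0, 1.22, 255, -0.439, -0.2485, 0.071, 0, 0, 1.22],
)

```text
time_s: 1.65
tool_pos: [0.5001, 0.1365, 0.1607]
ee_rot: [0.0, 0.687, 0.726, 0.0]
force: [-0.0, 0.2, -0.9]
grip_width: 0.0002
```

```bash
python3 - <<'E'
from h import *
go([.501,.135,.05],3)
c=imaging.get_calibration('wrist');p,d=imaging.get_image('wrist'); cv2.imwrite('pics/w1.png',p[:,:,::-1]); import pickle; pickle.dump(c,open('pics/w1.pkl','wb'))
E
```

```text
t 1.65 tcp [0.5001 0.1365 0.1607] ang y 3.14 F [-0.   0.2 -0.9] q [ 0.266  0.261 -0.168  1.142  0.     1.782] w 0.0002
shift [-0.0016  0.0007  0.1107] rot [ 0.0003 -0.0001  0.0025]
```

View pics/w1.png

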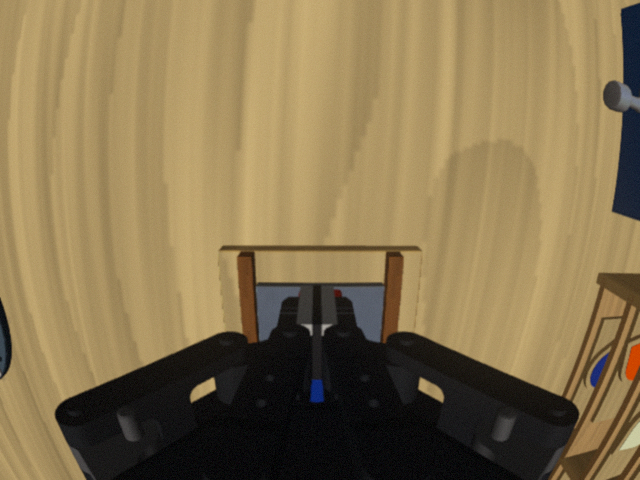

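The wrist picture shows the shut fingers centred at col 317 between the rails (247 and 393), with the handle's red top just behind them at about (338,293). That matches my estimate, so I descend and start the push.

Call:
apply_moves(
  steps=[255, 0, 0.001, 0.04, 0, 0, 0, 255, 0, 0.001, 0.08, 0, 0, 0, 255, 0, 0.001, 0.11, 0, 0, 0, 255, 0, 0.001, 0.11, 0, 0, 0, 255, 0, 0.001, 0.11, 0, 0, 0, 255, -0.01, 0.001, 0.11, 0, 0, 0, 255, -0.02, 0.001, 0.11, 0, 0, 0, 255, -0.027, 0.001, 0.11, 0, 0, 0, 255, -0.034, 0.001, 0.11, 0, 0, 0, 255, -0.04, 0.001, 0.11, 0, 0, 0, 255, -0.046, 0.001, 0.11, 0, 0, 0, 255, -0.052, 0.001, 0.11, 0, 0, 0, 255, -0.058, 0.001, 0.11, 0, 0, 0, 255, -0.058, 0.001, 0.11, 0, 0, 0],
)

```text
time_s: 2.87
tool_pos: [0.5048, 0.0764, 0.0503]
ee_rot: [0.0, 0.688, 0.725, -0.0]
force: [-0.4, 0.3, 0.2]
grip_width: 0.0002
```

```bash
python3 - <<'E'
from h import *
go([.501,.03,.05],3)
p,d=imaging.get_image('scene'); cv2.imwrite('pics/s2.png',cv2.resize(p[200:350,200:400,::-1],None,fx=4,fy=4))
E
```

```text
t 2.87 tcp [0.5048 0.0764 0.0503] ang y 2.98 F [-0.4  0.3  0.2] q [ 1.510e-01  3.440e-01 -3.620e-01  8.650e-01 -1.000e-03  1.669e+00] w 0.0002
shift [-0.0461 -0.0062  0.0003] rot [-0.0004  0.0009 -0.0003]
```

View pics/s2.png

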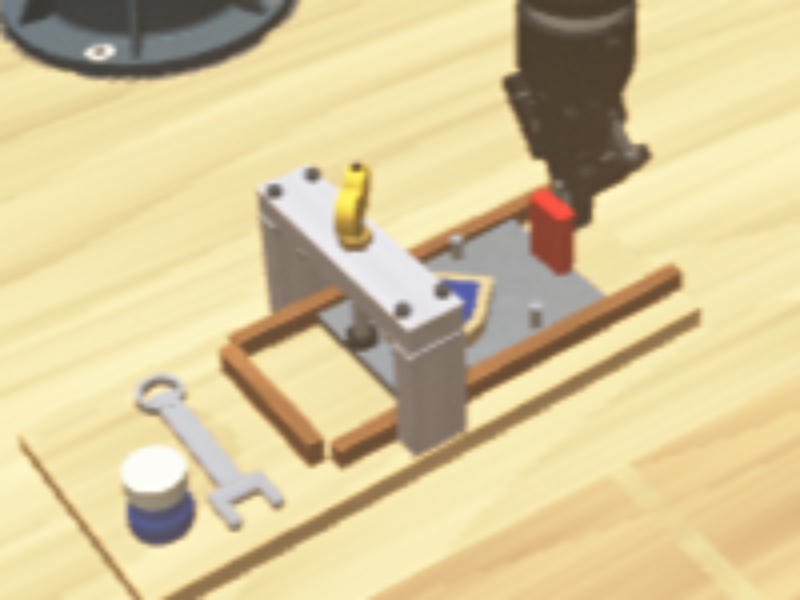

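The red handle is now touched by the fingers at crop (555,230), and the tray has moved in. I continue, slowing near the stop.

Call:
apply_moves(
  steps=[255, -0.006, 0, 0, 0, 0, 0, 255, -0.012, 0, 0, 0, 0, 0, 255, -0.018, 0, 0, 0, 0, 0, 255, -0.024, 0, 0, 0, 0, 0, 255, -0.03, 0, 0, 0, 0, 0, 255, -0.036, 0, 0, 0, 0, 0, 255, -0.042, 0, 0, 0, 0, 0, 255, -0.046, 0, 0, 0, 0, 0, 255, -0.05, 0, 0, 0, 0, 0, 255, -0.05, 0, 0, 0, 0, 0],
)

```text
time_s: 3.75
tool_pos: [0.5077, 0.0267, 0.0504]
ee_rot: [0.0, 0.688, 0.725, -0.0]
force: [0.4, 0.2, 0.4]
grip_width: 0.0
```

Call:
apply_moves(
  steps=[255, -0.003, 0, 0, 0, 0, 0, 255, -0.006, 0, 0, 0, 0, 0, 255, -0.009, 0, 0, 0, 0, 0, 255, -0.009, 0, 0, 0, 0, 0],
)

```text
time_s: 4.08
tool_pos: [0.5082, 0.0182, 0.0504]
ee_rot: [0.0, 0.688, 0.726, -0.0]
force: [-0.4, -0.2, -0.4]
grip_width: 0.0002
```

Call:
apply_moves(
  steps=[255, -0.002, 0, 0, 0, 0, 0, 255, -0.004, 0, 0, 0, 0, 0, 255, -0.004, 0, 0, 0, 0, 0],
)

```text
time_s: 4.33
tool_pos: [0.5082, 0.0175, 0.0505]
ee_rot: [-0.002, 0.687, 0.726, 0.002]
force: [-1.1, 16.5, 2.9]
grip_width: 0.0001
```

```bash
python3 - <<'E'
from h import *
go([.501,.03,.05],3)
p,d=imaging.get_image('scene'); cv2.imwrite('pics/s3.png',cv2.resize(p[200:350,200:400,::-1],None,fx=4,fy=4))
p,d=imaging.get_image('top'); cv2.imwrite('pics/t3.png',cv2.resize(p[180:300,270:450,::-1],None,fx=4.4,fy=4.4))
E
```

```text
t 4.33 tcp [0.5082 0.0175 0.0505] ang y 3.14 F [-1.1 16.5  2.9] q [ 0.03   0.34  -0.367  0.863  0.006  1.546] w 0.0001
shift [ 0.0129 -0.0065  0.0006] rot [ 0.0005 -0.0064  0.0025]
```

View pics/s3.png

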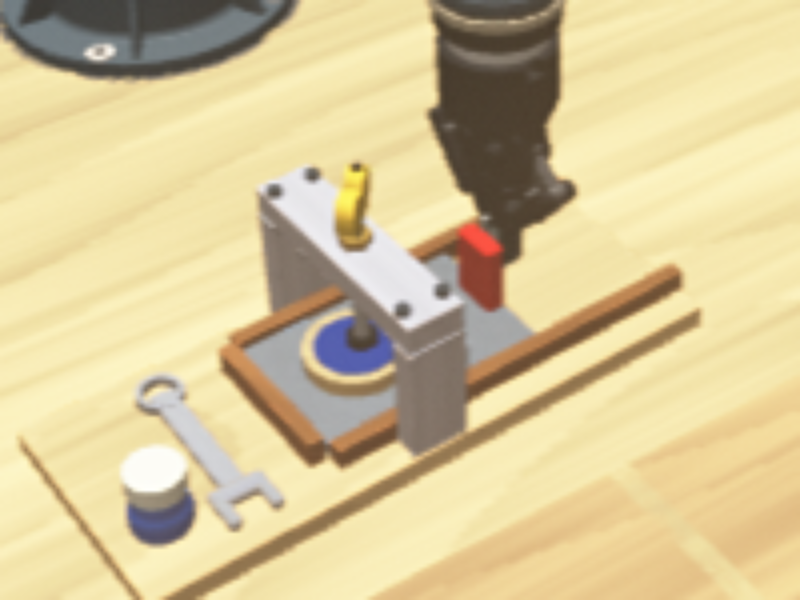

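View pics/t3.png

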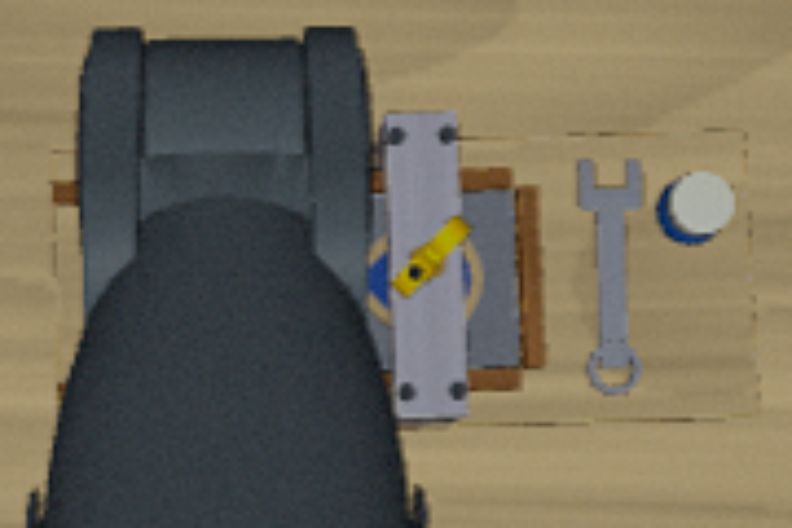

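The tray is home: the stop was met at TCP y = 0.0175 (0.018 expected) with 16.5 N. The scene picture shows the cut-out under the screw pad, and the wing is unmoved. I retreat, rise and turn the wrist, opening the jaws only when high.

Call:
apply_moves(
  steps=[255, 0.02, 0, 0, 0, 0, 0, 255, 0.04, 0, -0.01, 0, 0, 0, 255, 0.04, 0, -0.05, 0, 0, 0, 255, 0.04, 0, -0.09, 0, 0, -0.1, 255, 0.04, 0, -0.13, 0, 0, -0.2, 0, 0.04, 0, -0.17, 0, 0, -0.4, 0, 0.02, 0, -0.2, 0, 0, -2.0, 0, 0, 0, -0.21, 0, 0, -2.0, 0, -0.04, 0, -0.21, 0, 0, -2.0, 0, -0.06, 0, -0.21, 0, 0, -2.0, 0, -0.08, 0, -0.21, 0, 0, -2.0, 0, -0.08, 0, -0.21, 0, 0, -2.0, 0, -0.08, 0, -0.21, 0, 0, -2.0, 0, -0.08, 0, -0.21, 0, 0, -2.0, 0, -0.08, 0, -0.21, 0, 0, -2.0, 0, -0.08, 0, -0.21, 0, 0, -2.0, 0, -0.08, 0, -0.21, 0, 0, -2.0, 0, -0.08, 0, -0.21, 0, 0, -2.0, 0, -0.08, 0, -0.21, 0, 0, -2.0, 0, -0.08, 0, -0.21, 0, 0, -2.0],
)

```text
time_s: 6.1
tool_pos: [0.5124, -0.0654, 0.2603]
ee_rot: [-0.0, -0.242, 0.97, -0.0]
force: [0.4, 0.1, -0.2]
grip_width: 0.0855
```

```bash
python3 - <<'E'
from h import *
go([.515,-.094,.26],222)
c=imaging.get_calibration('wrist');p,d=imaging.get_image('wrist'); cv2.imwrite('pics/w4.png',p[:,:,::-1]); import pickle; pickle.dump(c,open('pics/w4.pkl','wb'))
p,d=imaging.get_image('top'); cv2.imwrite('pics/t4.png',cv2.resize(p[180:300,270:450,::-1],None,fx=4.4,fy=4.4))
E
```

```text
t 6.1 tcp [ 0.5124 -0.0654  0.2603] ang y 118.03 F [ 0.4  0.1 -0.2] q [-1.270e-01  2.160e-01  3.100e-02  1.386e+00 -1.000e-03 -6.160e-01] w 0.0855
shift [ 0.0111 -0.0264  0.0004] rot [-1.0000e-04 -8.0000e-04 -1.8146e+00]
```

View pics/w4.png

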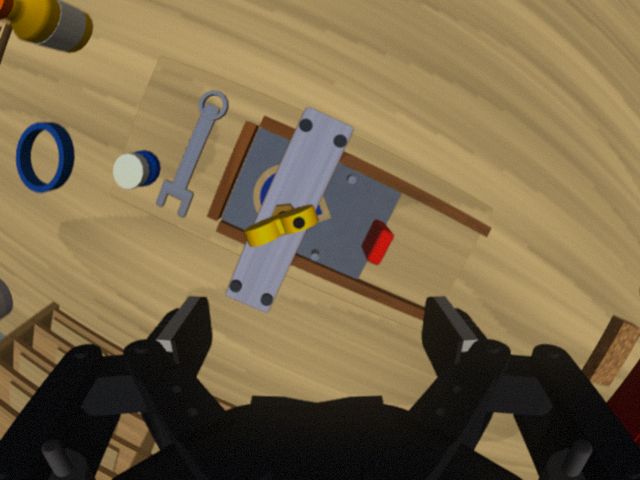

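View pics/t4.png

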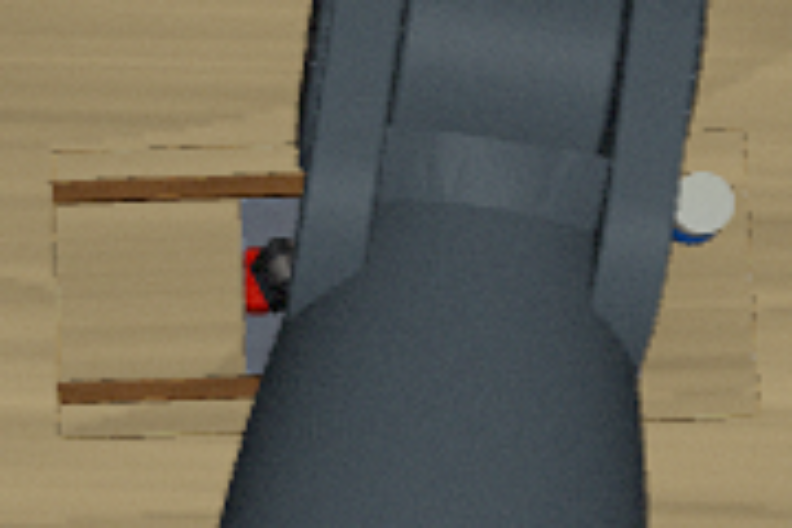

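The wrist view shows the wing between about (248,238) and (318,215) with its dot at (299,223), and the tray home. I enlarge it to refine the wing's axis and angle.

```bash
python3 - <<'E'
import cv2
a=cv2.imread("pics/w4.png")[95:320,215:400]; cv2.imwrite("pics/w4c.png",cv2.resize(a[95:170,15:125],None,fx=7,fy=7,interpolation=2))
E
```

```text
(no output)
```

View pics/w4c.png

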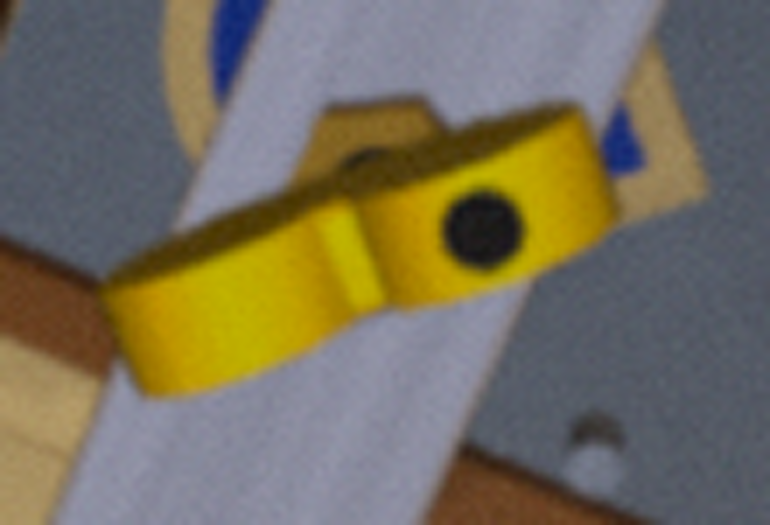

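The notch at the wing's centre is at crop (352,258) and the dot at (483,230). The top crest of the far lobe is near crop (228,300).

```bash
python3 - <<'E'
from h import *
import pickle
c=pickle.load(open('pics/w4.pkl','rb'))
W=lambda u,v:(230+(u+.5)/7-.5,190+(v+.5)/7-.5)
T=lambda u,v:(275+(u+.5)/4.5-.5,195+(v+.5)/4.5-.5)
d=onz('wrist',*W(483,230),.166,c);f=onz('wrist',*W(228,300),.166,c)
print('dot',d,'far',f,'mid',(d+f)/2,'ang',np.degrees(np.arctan2(*(d-f)[[1,0]])))
for z in(.156,.16,.166):print('notch',onz('wrist',*W(352,258),z,c))
print('tri dot top/wrist',tri(ray('top',*T(403,211)),ray('wrist',*W(483,230),c)))
print('tri notch top/wrist',tri(ray('top',*T(420,193)),ray('wrist',*W(352,258),c)))
E
```

```text
dot [ 0.50473142 -0.081904    0.166     ] far [ 0.52200245 -0.10012982  0.166     ] mid [ 0.51336694 -0.09101691  0.166     ] ang 133.45923717801517
notch [ 0.5153924  -0.09132748  0.156     ]
notch [ 0.5143798  -0.09140835  0.16      ]
notch [ 0.5128609  -0.09152964  0.166     ]
tri dot top/wrist [ 0.5027027  -0.08332023  0.17905046]
tri notch top/wrist [ 0.5136394  -0.09253077  0.16612996]
```

```bash
python3 - <<'E'
from h import *
go([.514,-.0925,.22],223)
E
```

```text
t 6.2 tcp [ 0.5124 -0.0654  0.2603] ang y 117.68 F [ 0.1 -0.1  0.2] q [-1.270e-01  2.160e-01  3.100e-02  1.386e+00 -1.000e-03 -6.100e-01] w 0.0853
shift [ 0.0112 -0.0247  0.0403] rot [-1.0000e-04 -7.0000e-04 -1.8382e+00]
```

Call:
apply_moves(
  steps=[0, 0.011, -0.0247, 0, 0, 0, -1.838, 0, 0.011, -0.0247, 0, 0, 0, -1.838, 0, 0.011, -0.0247, 0, 0, 0, -1.838, 0, 0.011, -0.0247, 0.04, 0, 0, -1.838, 0, 0.011, -0.0247, 0.04, 0, 0, -1.838, 0, 0.011, -0.0247, 0.04, 0, 0, -1.838, 0, 0.011, -0.0247, 0.04, 0, 0, -1.838, 0, 0.011, -0.0247, 0.04, 0, 0, -1.838, 0, 0.011, -0.0247, 0.04, 0, 0, -1.838, 0, 0.011, -0.0247, 0.04, 0, 0, -1.838, 0, 0.011, -0.0247, 0.04, 0, 0, -1.838, 0, 0.011, -0.0247, 0.04, 0, 0, -1.838, 0, 0.011, -0.0247, 0.04, 0, 0, -1.838, 0, 0.011, -0.0247, 0.04, 0, 0, -1.838, 0, 0.011, -0.0247, 0.04, 0, 0, -1.838, 0, 0.011, -0.0247, 0.04, 0, 0, -1.838, 0, 0.011, -0.0247, 0.04, 0, 0, -1.838, 0, 0.011, -0.0247, 0.04, 0, 0, -1.838],
)

```text
time_s: 7.7
tool_pos: [0.5141, -0.0923, 0.2203]
ee_rot: [0.0, 0.916, -0.401, 0.0]
force: [0.4, -0.8, 0.2]
grip_width: 0.0853
```

```bash
python3 - <<'E'
from h import *
go([.514,-.0925,.137],223)
c=imaging.get_calibration('wrist');p,d=imaging.get_image('wrist'); cv2.imwrite('pics/w5.png',p[:,:,::-1]); import pickle; pickle.dump(c,open('pics/w5.pkl','wb'))
a=p[230:440,180:460,::-1]; cv2.imwrite('pics/w5c.png',cv2.resize(a,None,fx=2.8,fy=2.8,interpolation=2))
E
```

```text
t 7.7 tcp [ 0.5141 -0.0923  0.2203] ang y -137.31 F [ 0.4 -0.8  0.2] q [-0.177  0.238 -0.043  1.291 -0.    -2.493] w 0.0853
shift [0.0001 0.0002 0.0833] rot [ 0.0002 -0.0002 -0.0054]
```

View pics/w5.png

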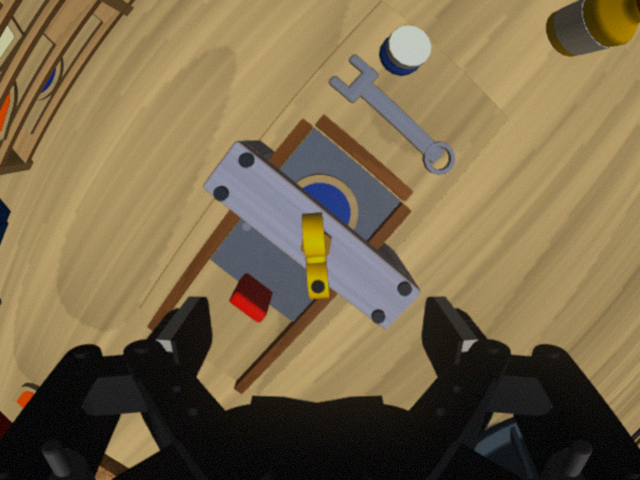

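The wing sits midway between the fingers, dot at (318,287) and far end at (312,222), tilted only a few degrees from vertical. I enlarge it to refine.

```bash
python3 - <<'E'
import cv2
a=cv2.imread("pics/w5.png")[200:310,260:380]; cv2.imwrite("pics/w5d.png",cv2.resize(a,None,fx=5.4,fy=5.4,interpolation=2))
E
```

```text
(no output)
```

View pics/w5d.png

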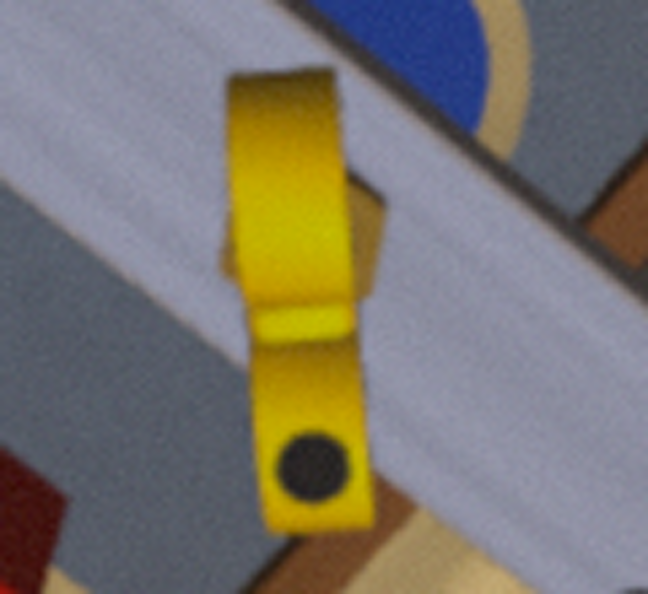

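```bash
python3 - <<'E'
from h import *
import pickle
c=pickle.load(open('pics/w5.pkl','rb'))
W=lambda u,v:(260+(u+.5)/5.4-.5,200+(v+.5)/5.4-.5)
d=onz('wrist',*W(312,467),.166,c)
n=onz('wrist',*W(303,322),.162,c); f=onz('wrist',*W(292,210),.166,c)
print(d,n,f,'ang dn',np.degrees(np.arctan2(*(d-n)[[1,0]])),'df',np.degrees(np.arctan2(*(d-f)[[1,0]])))
# end midpoints, lobes' outer ends at mid height .152
a=onz('wrist',*W(320,528),.155,c);b=onz('wrist',*W(284,74),.152,c);print(a,b,'mid',(a+b)/2,np.linalg.norm(a-b),np.degrees(np.arctan2(*(a-b)[[1,0]])))
c4=pickle.load(open('pics/w4.pkl','rb')); W4=lambda u,v:(230+(u+.5)/7-.5,190+(v+.5)/7-.5)
print('tri dot w4/w5',tri(ray('wrist',*W4(483,230),c4),ray('wrist',*W(312,467),c)))
print('tri notch',tri(ray('wrist',*W4(352,258),c4),ray('wrist',*W(303,322),c)))
E
```

```text
[ 0.50464238 -0.081853    0.166     ] [ 0.5153957  -0.09211249  0.162     ] [ 0.52520726 -0.10112174  0.166     ] ang dn 136.3463057334604 df 136.8636802664325
[ 0.49579583 -0.07365777  0.155     ] [ 0.53352632 -0.10876957  0.152     ] mid [ 0.51466107 -0.09121367  0.1535    ] 0.05162778763132189 137.0589029266928
tri dot w4/w5 [ 0.50469291 -0.08191188  0.16618382]
tri notch [ 0.51468236 -0.09136389  0.15884692]
```

The two wrist views agree: dot height 166 mm, wing length 51.6 mm, centre about (0.5147, -0.0915), angle about 136.8°, so the joint is at about 2.34 rad.

```bash
python3 - <<'E'
from h import *
go([.5147,-.0916,.138],226.7)
E
```

```text
t 7.75 tcp [ 0.5141 -0.0922  0.2203] ang y -137.26 F [ 0.4 -0.7  0.1] q [-0.177  0.237 -0.043  1.291 -0.    -2.494] w 0.0857
shift [-0.0001 -0.0009  0.0823] rot [ 0.0002 -0.0001 -0.0691]
```

Call:
apply_moves(
  steps=[0, 0, -0.0008, 0.03, 0, 0, -0.069, 0, 0, -0.0008, 0.055, 0, 0, -0.069, 0, 0, -0.0008, 0.075, 0, 0, -0.069, 0, 0, -0.0008, 0.082, 0, 0, -0.069, 0, 0, -0.0008, 0.082, 0, 0, -0.069, 255, 0, -0.0008, 0.082, 0, 0, -0.069, 255, 0, -0.0008, 0.082, 0, 0, -0.069, 255, 0, -0.0008, 0.082, 0, 0, -0.069, 255, 0, -0.0008, 0.082, 0, 0, -0.069, 255, 0, -0.0008, 0.082, 0, 0, -0.069, 255, 0, -0.0008, 0.082, 0, 0, -0.069, 255, 0, -0.0008, 0.082, 0, 0, -0.069],
)

```text
time_s: 8.75
tool_pos: [0.5147, -0.0919, 0.1389]
ee_rot: [0.0, 0.93, -0.368, 0.0]
force: [-1.9, -1.7, 5.3]
grip_width: 0.0113
```

```bash
python3 - <<'E'
from h import *
go([.5147,-.0916,.138],226.7); print(robot.observe()['moment'])
p,d=imaging.get_image('wrist'); cv2.imwrite('pics/w6.png',p[:,:,::-1])
E
```

```text
t 8.75 tcp [ 0.5147 -0.0919  0.1389] ang y -133.13 F [-1.9 -1.7  5.3] q [-1.760e-01  2.820e-01 -1.960e-01  1.092e+00 -1.000e-03 -2.565e+00] w 0.0113
shift [-0.0003 -0.0002  0.0009] rot [ 0.0003 -0.0009  0.003 ]
[-0.27166107  0.43037379 -0.06513072]
```

View pics/w6.png

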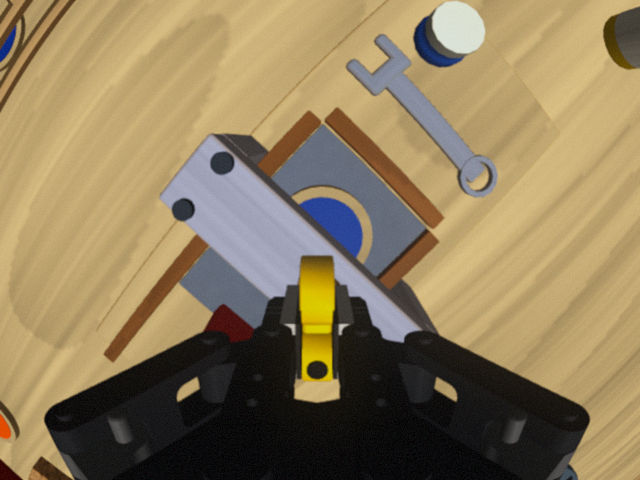

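The grip is good: opening 11.3 mm, and the wing is centred between the pads with its dot at (317,370). I now turn clockwise, first by 2.0 rad.

Call:
apply_moves(
  steps=[255, 0, 0, 0, 0, 0, 0.1, 255, 0, 0, 0, 0, 0, 0.2, 255, 0, 0, 0, 0, 0, 0.3, 255, 0, 0, 0, 0, 0, 0.4, 255, 0, 0, 0, 0, 0, 0.5, 255, 0, 0, 0, 0, 0, 0.6, 255, 0, 0, 0, 0, 0, 0.7, 255, 0, 0, 0, 0, 0, 0.8, 255, 0, 0, 0, 0, 0, 0.9, 255, 0, 0, 0, 0, 0, 1.0, 255, 0, 0, 0, 0, 0, 1.1, 255, 0, 0, 0, 0, 0, 1.2, 255, 0, 0, 0, 0, 0, 1.3, 255, 0, 0, 0, 0, 0, 1.4, 255, 0, 0, 0, 0, 0, 1.5, 255, 0, 0, 0, 0, 0, 1.6, 255, 0, 0, 0, 0, 0, 1.7, 255, 0, 0, 0, 0, 0, 1.8, 255, 0, 0, 0, 0, 0, 1.9, 255, 0, 0, 0, 0, 0, 2.0],
)

```text
time_s: 10.47
tool_pos: [0.5155, -0.0921, 0.1389]
ee_rot: [0.001, -0.191, 0.982, -0.001]
force: [1.3, -2.2, 2.1]
grip_width: 0.0111
```

Call:
apply_moves(
  steps=[255, 0, 0, 0, 0, 0, 0.05, 255, 0, 0, 0, 0, 0, 0.1, 255, 0, 0, 0, 0, 0, 0.15, 255, 0, 0, 0, 0, 0, 0.2, 255, 0, 0, 0, 0, 0, 0.2],
)

```text
time_s: 10.88
tool_pos: [0.5155, -0.0922, 0.139]
ee_rot: [0.001, -0.093, 0.996, -0.001]
force: [1.8, -3.0, 3.2]
grip_width: 0.0108
```

```bash
python3 - <<'E'
from h import *
go([.5147,-.0916,.138],92.9); print(robot.observe()['moment'], robot.observe()['effort'])
p,d=imaging.get_image('wrist'); cv2.imwrite('pics/w7.png',p[:,:,::-1])
E
```

```text
t 10.88 tcp [ 0.5155 -0.0922  0.139 ] ang y 100.69 F [ 1.8 -3.   3.2] q [-1.76e-01  2.83e-01 -1.96e-01  1.09e+00 -1.00e-03 -3.63e-01] w 0.0108
shift [0.0007 0.0007 0.001 ] rot [-0.0014  0.0016  0.136 ]
[-0.63076706 -0.2674648  -0.06059072] [  1.47309411 -52.81843543  29.78774965   0.73081434   0.81784297
   0.83007518]
```

View pics/w7.png

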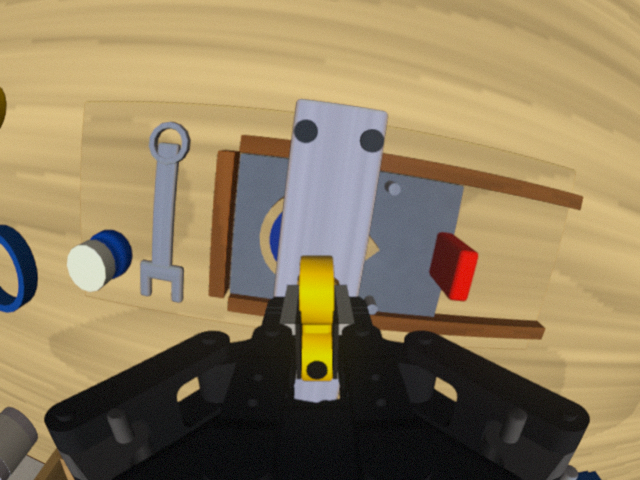

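Still gripped and turning with the wing, with about 0.14 rad to go. I approach the stop slowly, watching the moment.

Call:
apply_moves(
  steps=[255, 0, 0, 0, 0, 0, 0.03, 255, 0, 0, 0, 0, 0, 0.06, 255, 0, 0, 0, 0, 0, 0.09, 255, 0, 0, 0, 0, 0, 0.09],
)

```text
time_s: 11.27
tool_pos: [0.5155, -0.0922, 0.1389]
ee_rot: [0.001, -0.05, 0.999, -0.001]
force: [2.0, -3.9, 5.4]
grip_width: 0.011
```

```bash
python3 - <<'E'
from h import *
go([.5147,-.0916,.138],92.9); print(robot.observe()['moment'], robot.observe()['effort'])
E
```

```text
t 11.27 tcp [ 0.5155 -0.0922  0.1389] ang y 95.69 F [ 2.  -3.9  5.4] q [-1.76e-01  2.83e-01 -1.96e-01  1.09e+00 -1.00e-03 -2.76e-01] w 0.011
shift [0.0007 0.0007 0.0009] rot [-0.0013  0.0016  0.0486]
[-0.86091632 -0.28638969 -0.09411625] [  1.9921542  -52.08860278  28.93850327   0.99611487   1.12201385
   0.48481207]
```

Call:
apply_moves(
  steps=[255, 0, 0, 0, 0, 0, 0.02, 255, 0, 0, 0, 0, 0, 0.04, 255, 0, 0, 0, 0, 0, 0.06, 255, 0, 0, 0, 0, 0, 0.06],
)

```text
time_s: 11.6
tool_pos: [0.5155, -0.0922, 0.139]
ee_rot: [0.001, -0.02, 1.0, -0.001]
force: [2.1, -5.1, 5.6]
grip_width: 0.0107
```

```bash
python3 - <<'E'
from h import *
go([.5147,-.0916,.138],92.9); print(robot.observe()['moment'], robot.observe()['effort'])
E
```

```text
t 11.6 tcp [ 0.5155 -0.0922  0.139 ] ang y 92.33 F [ 2.1 -5.1  5.6] q [-1.76e-01  2.83e-01 -1.96e-01  1.09e+00 -1.00e-03 -2.17e-01] w 0.0107
shift [0.0008 0.0006 0.001 ] rot [-0.0015  0.0017 -0.01  ]
[-0.91446496 -0.26202849  0.39245152] [  1.68906838 -52.1020925   28.94131958   0.99593583   1.23638906
   0.78747159]
```

The moment about z has jumped from -0.09 to +0.39 N m, so the stop is being met at y ≈ 92.3° (expected about 92.8°). I press slightly more to confirm.

Call:
apply_moves(
  steps=[255, 0, 0, 0, 0, 0, 0.02, 255, 0, 0, 0, 0, 0, 0.03, 255, 0, 0, 0, 0, 0, 0.03, 255, 0, 0, 0, 0, 0, 0.03],
)

```text
time_s: 11.93
tool_pos: [0.5155, -0.0922, 0.139]
ee_rot: [0.001, -0.007, 1.0, -0.001]
force: [1.1, -4.6, 6.1]
grip_width: 0.0107
```

```bash
python3 - <<'E'
from h import *
go([.5147,-.0916,.138],92.9); print(robot.observe()['moment'], robot.observe()['effort'])
p,d=imaging.get_image('wrist'); cv2.imwrite('pics/w8.png',p[:,:,::-1])
E
```

```text
t 11.93 tcp [ 0.5155 -0.0922  0.139 ] ang y 90.75 F [ 1.1 -4.6  6.1] q [-1.76e-01  2.83e-01 -1.96e-01  1.09e+00 -1.00e-03 -1.89e-01] w 0.0107
shift [0.0008 0.0006 0.001 ] rot [-0.0017  0.0017 -0.0376]
[-1.06493722 -0.25145247  1.22222276] [  1.16250202 -51.9672811   28.90330911   0.95152404   1.3917093
   1.25597958]
```

View pics/w8.png

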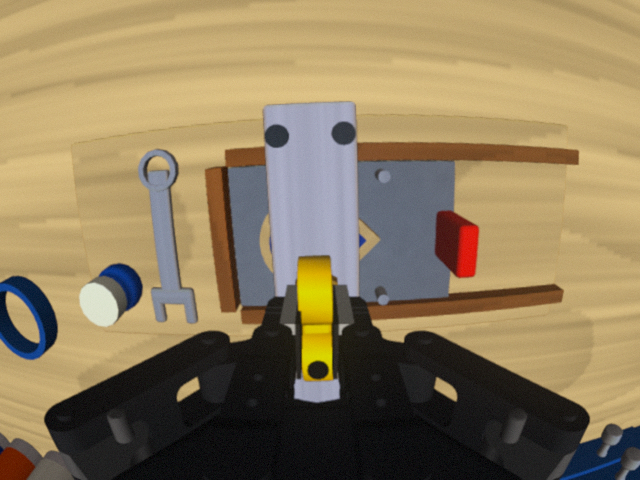

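It is seated: the moment rose to 1.2 N m with hardly any further turn, against 0.06 N m of friction. The stop is near y = 92.5°. I back off a quarter turn by turning -1.6 rad, which includes about 0.03 of wind-up.

Call:
apply_moves(
  steps=[255, 0, 0, 0, 0, 0, -0.05, 255, 0, 0, 0, 0, 0, -0.15, 255, 0, 0, 0, 0, 0, -0.25, 255, 0, 0, 0, 0, 0, -0.35, 255, 0, 0, 0, 0, 0, -0.45, 255, 0, 0, 0, 0, 0, -0.55, 255, 0, 0, 0, 0, 0, -0.65, 255, 0, 0, 0, 0, 0, -0.75, 255, 0, 0, 0, 0, 0, -0.85, 255, 0, 0, 0, 0, 0, -0.95, 255, 0, 0, 0, 0, 0, -1.05, 255, 0, 0, 0, 0, 0, -1.15, 255, 0, 0, 0, 0, 0, -1.25, 255, 0, 0, 0, 0, 0, -1.35, 255, 0, 0, 0, 0, 0, -1.45, 255, 0, 0, 0, 0, 0, -1.53, 255, 0, 0, 0, 0, 0, -1.58, 255, 0, 0, 0, 0, 0, -1.6, 255, 0, 0, 0, 0, 0, -1.6, 255, 0, 0, 0, 0, 0, -1.6],
)

```text
time_s: 13.65
tool_pos: [0.5151, -0.0918, 0.1389]
ee_rot: [-0.0, 0.721, -0.692, 0.001]
force: [0.0, -1.6, 6.8]
grip_width: 0.0109
```

Call:
apply_moves(
  steps=[255, 0, 0, 0, 0, 0, 0, 255, 0, 0, 0, 0, 0, 0, 255, 0, 0, 0, 0, 0, 0, 255, 0, 0, 0, 0, 0, 0],
)

```text
time_s: 13.98
tool_pos: [0.5151, -0.0918, 0.1389]
ee_rot: [-0.0, 0.721, -0.693, 0.001]
force: [0.1, -2.5, 7.3]
grip_width: 0.0107
```

```bash
python3 - <<'E'
from h import *
go([.5147,-.0916,.138],182.6); print(robot.observe()['moment'], robot.observe()['qvel'])
p,d=imaging.get_image('wrist'); cv2.imwrite('pics/w9.png',p[:,:,::-1])
p,d=imaging.get_image('scene'); cv2.imwrite('pics/s9.png',p[:,:,::-1]); cv2.imwrite('pics/s9c.png',cv2.resize(p[200:350,200:400,::-1],None,fx=4,fy=4))
E
```

```text
t 13.98 tcp [ 0.5151 -0.0918  0.1389] ang y -177.66 F [ 0.1 -2.5  7.3] q [-0.176  0.282 -0.196  1.091 -0.    -1.788] w 0.0107
shift [-0.0002  0.0003  0.0009] rot [-0.001  -0.0005 -0.0046]
[-0.40233787  0.01243437  0.03142556] [ 1.42242712e-04  1.57032790e-03 -2.37124288e-03  6.01331894e-05
 -5.31940080e-04 -3.32922740e-04]
```

View pics/w9.png

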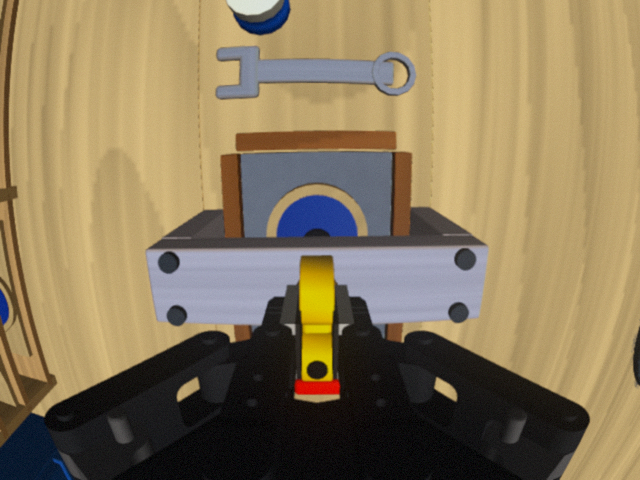

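View pics/s9.png

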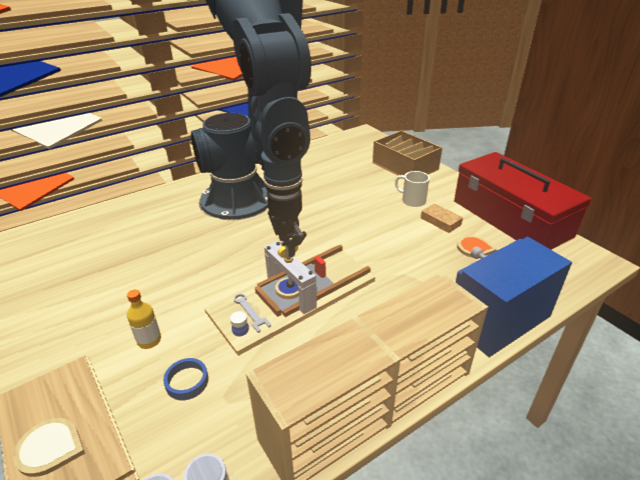

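View pics/s9c.png

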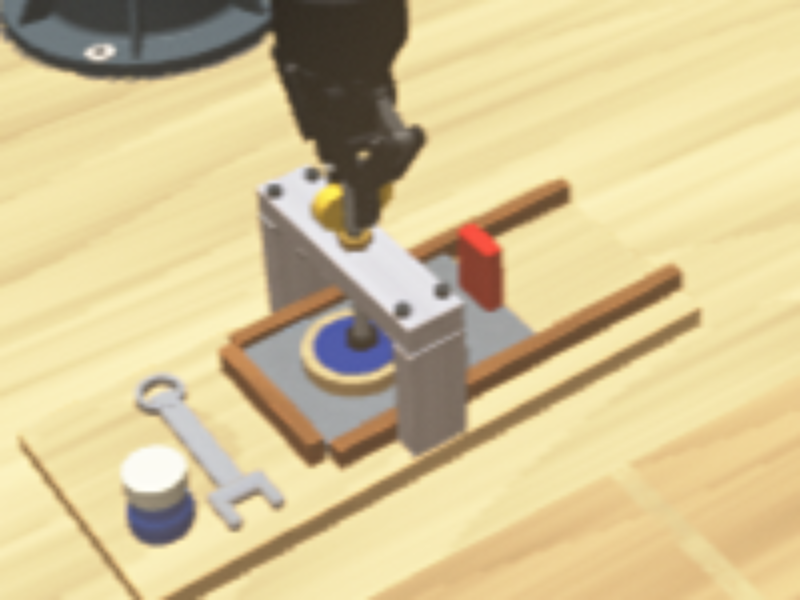

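The wing stands square across the bridge, held between the pads with its dot at (317,370) towards the handle. The tray is home and nothing else has moved. The arm is still and the angle is a quarter turn from the stop, so I hand in.

```bash
python3 -c "
from bench import job
print(job.close_job())"
```

```text
the job is handed in; nothing more can be done
None
```

I pushed the tray home, seated the thumbscrew and backed it off a quarter turn. The job is handed in with the fingers still gripping the wing.

- **Tray:** it met its stop at TCP y = 0.0175 m (0.018 expected) with 16.5 N. The last pictures show the handle where that push left it.
- **Seating:** I turned the screw clockwise by about 2.3 rad. Near the expected stop angle the moment rose from about -0.1 to 1.2 N m with hardly any further turn.
- **Backing off:** the tool ended at 182.3°, against a stop at about 92.5°, so the screw stands about 1.57 rad back. I estimate that to within about 0.03 rad.
- **Grip at the end:** the opening is 10.7 mm on the 12 mm wing. The finger contact force itself is not measured. The wing is centred in the pads and square across the bridge, and joint speeds are about zero.
- **Other things on the bench:** those I could see in the final pictures look where they were at the start. I did not measure them.

One disagreement: the first estimate of the wing angle from the top camera was about 4° off the closer wrist views, so I used the wrist views. Clock at the end was about 14 s of the 64 s allowed.

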